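Roll the carton in to the stop and set it in the tray

ROBOT

A 6-joint arm with a two-finger parallel gripper is mounted at the origin on a cart in front of the work surface, level with it; the furniture and walls round the work are solid. World frame = base frame: x ahead of the robot, y to its left, z up, the work surface at z = 0. Lengths are in m, angles in rad, forces in N, time in s.
With the tool pointing down it reaches from about 0.35 to 0.975 m from the base axis. Payload 7.1 kg.
Tool frame: the origin (TCP) lies at the very end of the fingers, on their centre line; the grasp point (between the pads) lies 19 mm behind it; z points along the fingers, x is the direction in which the jaws open and shut, and the axes are right-handed (so a half turn about z gives the same grasp; the last joint's range is limited). The gripper opens to 88 mm and grips with 3 to 60 N. Pads are 20 mm wide; open, the fingers measure 115 mm over their backs; the gripper's body (75 mm by 178 mm) begins 61 mm behind the grasp point.
Start: joints at [-1.268, 0.423, 1.63, -0, 1.089, -0.019], TCP at [0.198, -0.593, 0.223] pointing down, gripper open.
Joint ranges: [-3, 3], [-0.9, 2.11], [0.09, 2.58], [-1.31, 4.45], [0.11, 2.69], [-2.54, 2.54]. Speed limits (rad/s): [2.39, 2.39, 3.01, 3.14, 3.14, 3.14].

INTERFACE

Orientations are given as a rotation vector (axis times angle).
In Python, from rig import * gives the robot as it stands.
- The arm moves only by the tool step_arm, never from a script. Its argument "motion" is a list of rows, each a list of 7 numbers: the shift along the tool's x, y, z in mm, then the turn, a rotation vector about the tool's x, y, z in rad, then the closure in counts, from 0 (fully open) to 255 (shut). A call has 1 to 10 rows; each row shifts and turns the pose as measured when the row begins, along the tool's axes as they then stand; what a row does not reach is not made up. A row lasts 1/10 s, in which the tool goes at most 50 mm and 8.59 degrees, less where a joint would pass 70% of its speed; a pose out of reach is approached as far as the arm can. A call with a gripper value outside its range is refused whole. The fingers move at their own pace and stop on an object; "newtons" is the grip in N (left out, the last holds). Time passes only in rows, so rows that do not move let the fingers close. It gives the time, the measured TCP pose, the force and the opening at its end, in the units of the state.
- state(): the state, without advancing time (a new reading comes with each control period).
- snapshot(name): name is "side" or "top" or "wrist"; returns the picture (400x640x3 uint8, red, green, blue); there is no depth.
- camera_model(name): a dict with "K" (3x3 intrinsics, pixels), "D" ([k1, k2, p1, p2, k3] as OpenCV has them; the pictures are not rectified), "T" (4x4, takes a point from camera to world coordinates). Camera axes: x right, y down, z forward; pixel columns grow to the right and rows downward; lengths in m; the calibration is good to about 2 mm. A picture is of the moment at which its call begins: read the wrist's pose just before it. camera_model takes no time and is no camera call; for the wrist camera it gives the pose at the moment of the call.
- close_job(): hands the job in, once; it reports no verdict.
The state is a dict: "time": time; "joint_positions": joint angles; "dq": joint speeds; "tau": joint torques, N m; "ee_pos": TCP position; "ee_rot": TCP orientation; "wrist_force": force on the tool from outside, world axes, zero at the start; "wrist_torque": the same for the moment, N m; "gripper_width": finger opening in m.
Only numpy, scipy, OpenCV 4.12 (cv2) and the standard library are available. Lean on these libraries where they do the work, as an engineer would, in place of code of your own. Each camera call takes 0.05 s, during which the arm holds its last target.

TASK

Roll the small carton that stands on the roller track along its rollers, without lifting it, until it rests against the end stop. Then lift it off the track there and set it down gently, flat and right way up, inside the shallow metal tray, and let go. Leave the other things on the bench as they are.

Things in the scene. Friction and masses are not known exactly. Their poses are not given: they have to be found in the camera images.
- carton_center (a point): The small off-white carton standing on the roller track, 76 mm long (its x axis), 51 mm wide (its y) and 42 mm high (its z, up). The point is its centre, 21 mm above its underside. It is loose and weighs 0.05 to 0.1 kg; its length lies along the track, either side up to 5 mm from the guide rails. The grasp is across its 51 mm width.
- track: Low aluminium roller track fixed on the bench, 300 x 92 mm. Origin on the bench under its middle; x runs along it to the end stop, z up. 13 free steel rollers, 16 mm thick, from x = -130 to +122 mm, tops 40 mm above the bench (the carton rides there). They turn very easily; a released carton soon stops. Side rails: inner faces y = +-31 mm, tops 6 mm above the roller tops. Loading end open.
- end_stop (a point): The end stop of the roller track, a cross plate with a black rubber pad. The point is the middle of the pad's face at the height of the roller tops, at x = +136 mm of the track; axes as the track's. The plate's top is 20 mm above the roller tops. A carton resting against it has its centre 38 mm before this point.
- tray: Shallow open metal tray fixed on the bench, 140 mm (its x) by 120 mm (its y) outside, walls 4 mm thick and 16 mm high, floor 4 mm thick. Origin under its middle, on the bench; z up. A carton standing in it has its centre 25 mm above the bench.
- long_carton_mid (a point): Bystander: long blue carton, 170 x 45 x 34 mm, lying on the bench beyond the track. Point on its mid axis 15 mm above the bench.
- pot_mid (a point): Bystander: white plastic sample pot with a screw lid, 49 mm diameter, 59 mm high. Point on its axis 15 mm above the bench.
- boats_mid (a point): Bystander: small stack of square white plastic weighing boats, 60 x 60 x 21 mm, on the bench between the track and the tray. Point on its mid axis 15 mm above the bench.
- vial_mid (a point): Bystander: glass vial with a ribbed cap, 45 mm diameter, 79 mm high. Point on its axis 15 mm above the bench.
Things that resemble listed ones, but are neither listed nor needed, are in the scene too. Leave any purple look-alike of the part that bears carton_center alone.

How it is judged:
By the outcome, as a careful person would: the job done as asked, in the order asked, and still so for the second after the job is handed in, with the robot touching nothing.
It also fails if it takes over 61 s, if anything falls off the work surface, if the arm or the gripper's body presses on something with over 40 N, if the wrist force passes 120 N, or if a joint passes its speed limit or range.

## Working session

There is one attempt and no reset: what is moved stays moved. The work goes in short steps, Python scripts to look and compute and a tool call to move; the robot and the scene stay as the last step left them, time stands still between calls to the robot, and variables do not carry over. Pictures are saved under pics/ and viewed, and the job is handed in when it is done.

Besides the shell and the picture viewer there is one more tool, called after "Call:" as a command line: name --pt "numbers of a row" for each row, then --argument value for the rest. step_arm: Moves the arm, as the interface text tells. Its arguments: {"type":"object","properties":{"motion":{"type":"array","items":{"type":"array","items":{"type":"number"}}},"newtons":{"type":"number"}},"required":["motion"]}

```bash
mkdir -p pics; ls
python3 - <<'E'
from rig import *
import cv2,numpy as np
np.set_printoptions(precision=4,suppress=True)
print(state())
for n in ["top","side","wrist"]:
    im=snapshot(n); cv2.imwrite(f"pics/{n}0.png",im[:,:,::-1]); m=camera_model(n); print(n,m["K"],m["D"],m["T"])
E
```

```text
pics
{'time': 0.0, 'joint_positions': array([-1.268 ,  0.4238,  1.6307, -0.    ,  1.0886, -0.019 ]), 'dq': array([-0.0007, -0.001 ,  0.0003, -0.0002,  0.0011, -0.0004]), 'tau': array([ -0.0002, -54.4626, -27.3663,   0.0644,   0.0228,  -0.0001]), 'ee_pos': array([ 0.1975, -0.5924,  0.2219]), 'ee_rot': array([-2.5479,  1.8364,  0.0019]), 'wrist_force': array([ 0.3435, -0.3186,  0.085 ]), 'wrist_torque': array([-0.005 ,  0.0339, -0.0381]), 'gripper_width': 0.08764253305279363}
top [[441.6896   0.     315.5965]
 [  0.     441.6896 195.8907]
 [  0.       0.       1.    ]] [-0.0591  0.      0.      0.      0.    ] [[-0.0008 -0.9875  0.1574  0.3198]
 [-0.9997 -0.0032 -0.025   0.0491]
 [ 0.0252 -0.1574 -0.9872  1.3878]
 [ 0.      0.      0.      1.    ]]
side [[492.8409   0.     317.2434]
 [  0.     492.8409 204.4862]
 [  0.       0.       1.    ]] [-0.0976  0.      0.      0.      0.    ] [[ 0.9944 -0.0422  0.0971  0.3854]
 [-0.1046 -0.529   0.8421 -1.2314]
 [ 0.0158 -0.8476 -0.5305  0.8781]
 [ 0.      0.      0.      1.    ]]
wrist [[308.2198   0.     318.9428]
 [  0.     308.2198 198.7333]
 [  0.       0.       1.    ]] [-0.0072  0.      0.      0.      0.    ] [[ 0.3175 -0.92   -0.2297  0.2606]
 [-0.9483 -0.3083 -0.0759 -0.5727]
 [-0.001   0.2419 -0.9703  0.3844]
 [ 0.      0.      0.      1.    ]]
```

View pics/top0.png

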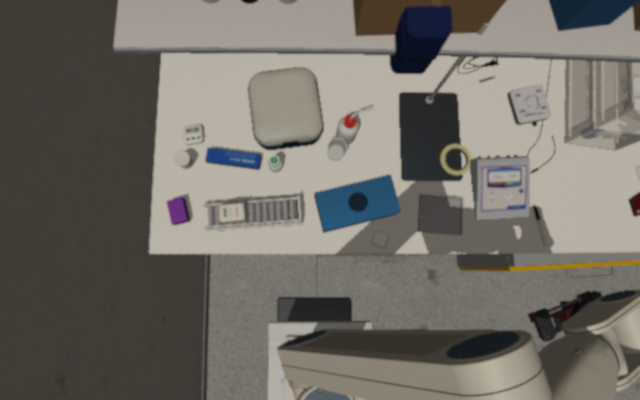

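View pics/side0.png

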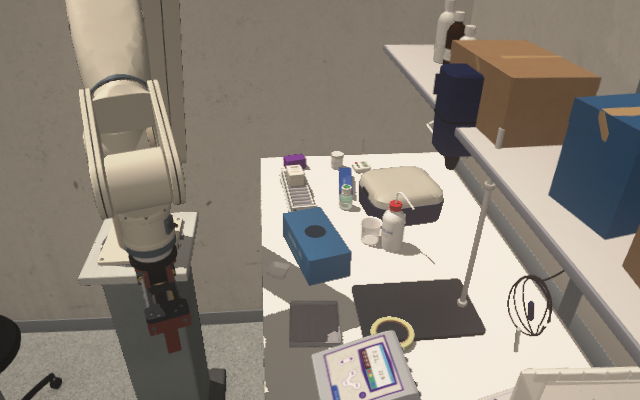

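View pics/wrist0.png

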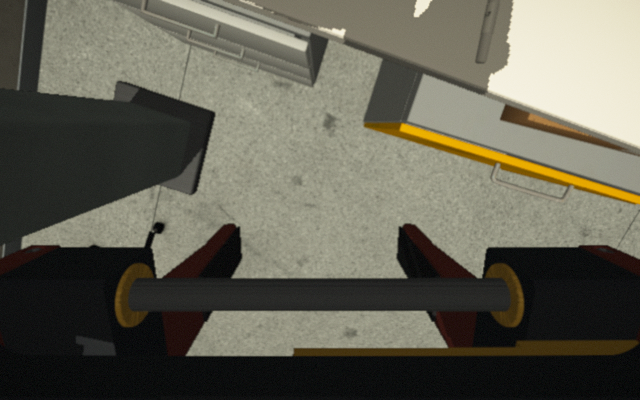

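The top view shows the track at (255,210), with the carton near (232,212). A purple look-alike is at (178,210), the tray at (440,214), the boats at about (381,238), and a tall blue box at (357,203) between the track and tray. I'll zoom in to check these.

Run:
```python
import cv2
a=cv2.imread("pics/top0.png"); b=cv2.imread("pics/side0.png")
c=cv2.resize(a[120:270,150:350],None,fx=4,fy=4,interpolation=cv2.INTER_CUBIC); cv2.imwrite("pics/c1.png",c)
c=cv2.resize(b[145:225,265:385],None,fx=6,fy=6,interpolation=cv2.INTER_CUBIC); cv2.imwrite("pics/c2.png",c)
c=cv2.resize(a[150:270,350:550],None,fx=4,fy=4,interpolation=cv2.INTER_CUBIC); cv2.imwrite("pics/c3.png",cv2.convertScaleAbs(c,alpha=1.8))
```

```text
(no output)
```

View pics/c1.png

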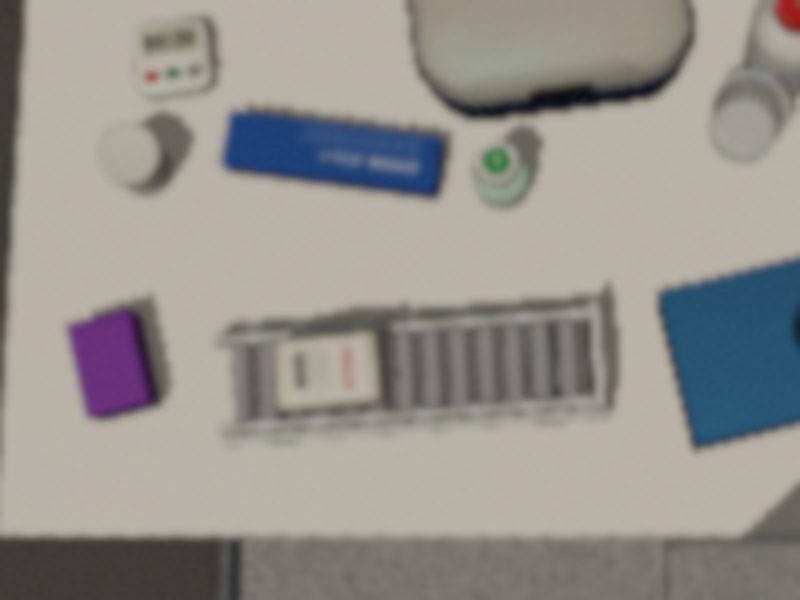

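View pics/c2.png

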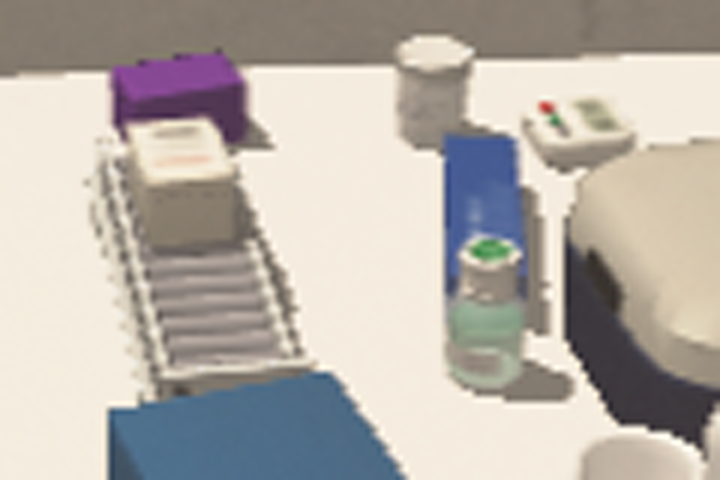

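View pics/c3.png

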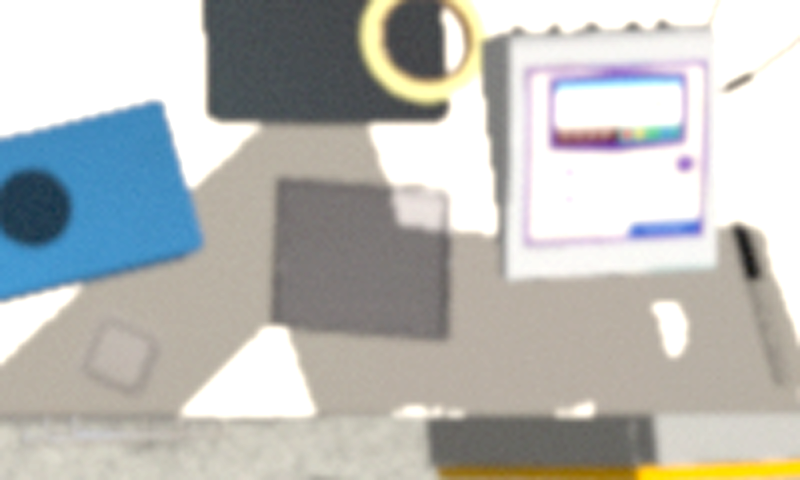

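Candidates for the carton in the top image:
- Off-white box on the rollers at (232,212).
- Purple box at (178,210).
- White timer at (193,133).
- White pot at (184,158).

I choose (232,212): it's off-white and stands on the track. The end stop is the cross plate at about (301,207).

```bash
cat > h.py <<'E'
from rig import *
import cv2,numpy as np
np.set_printoptions(precision=4,suppress=True)
def ray(m,px):
    u=cv2.undistortPoints(np.array(px,float).reshape(-1,1,2),m["K"],m["D"])[:,0]
    d=np.c_[u,np.ones(len(u))]@m["T"][:3,:3].T
    return m["T"][:3,3],d
def onz(m,px,z):
    o,d=ray(m,px); return o+d*((z-o[2])/d[:,2])[:,None]
def proj(m,P):
    Ti=np.linalg.inv(m["T"]); return cv2.projectPoints(np.array(P,float).reshape(-1,1,3),cv2.Rodrigues(Ti[:3,:3])[0],Ti[:3,3],m["K"],m["D"])[0][:,0]
def tri(m1,p1,m2,p2):
    o1,d1=ray(m1,[p1]);o2,d2=ray(m2,[p2]);d1=d1[0];d2=d2[0]
    t=np.linalg.lstsq(np.c_[d1,-d2],o2-o1,rcond=None)[0]
    a=o1+t[0]*d1;b=o2+t[1]*d2; return (a+b)/2,np.linalg.norm(a-b)
E
python3 - <<'E'
from h import *
t=camera_model("top");s=camera_model("side")
A=lambda p:np.array(p)/4+[150-.375,120-.375]
B=lambda p:np.array(p)/4+[350-.375,150-.375]
def show(n,p,z):
    P=onz(t,p,z);print(n,P.mean(0)[:2],"\n",P[:,:2]," edges",np.linalg.norm(P-np.roll(P,-1,0),axis=1))
show("carton",A([(275,338),(378,330),(383,404),(278,413)]),.082)
show("stop plate",A([(597,287),(609,408)]),.060)
show("rails",A([(222,340),(592,305),(597,402),(224,435)]),.046)
show("tray",B([(280,180),(448,190),(448,338),(273,325)]),.016)
show("boats",B([(108,320),(158,350),(132,393),(85,362)]),.02)
print("bluebox",tri(t,B((0,300))*0+[399,211],s,[312,282])) 
show("blue@.1",[(316,192),(390,177),(399,212),(323,231)],.10)
m=s
for z in (.06,.08,.1,.12,.14):
    P=onz(t,[(316,192),(390,177),(399,212),(323,231)],z); print(z,proj(s,P).round(0).tolist())
show("pot",[(184,157)],.059);show("vial",[(275,160)],.079);show("purple",A([(67,325),(132,308),(158,400),(90,418)]),.04)
show("longc",A([(232,112),(447,140),(440,192),(225,165)]),.034)
E
```

```text
carton [0.4775 0.2652] 
 [[0.5022 0.3057]
 [0.5085 0.2292]
 [0.4531 0.2242]
 [0.4462 0.3016]]  edges [0.0768 0.0556 0.0778 0.0561]
stop plate [0.499  0.0617] 
 [[0.5453 0.0665]
 [0.4528 0.057 ]]  edges [0.093 0.093]
rails [0.4827 0.2098] 
 [[0.5056 0.3533]
 [0.5336 0.0704]
 [0.4587 0.0662]
 [0.4328 0.3491]]  edges [0.2842 0.075  0.284  0.0729]
tray [ 0.4815 -0.3801] 
 [[ 0.5437 -0.3162]
 [ 0.536  -0.4519]
 [ 0.418  -0.4458]
 [ 0.4284 -0.3064]]  edges [0.1359 0.1182 0.1398 0.1156]
boats [ 0.4039 -0.1849] 
 [[ 0.4321 -0.1755]
 [ 0.4087 -0.2142]
 [ 0.3755 -0.1931]
 [ 0.3995 -0.1569]]  edges [0.0451 0.0394 0.0434 0.0376]
bluebox (array([ 0.4897, -0.2479,  0.0185]), np.float64(0.0021938439669330883))
blue@.1 [ 0.5047 -0.1065] 
 [[ 0.5368  0.0153]
 [ 0.5831 -0.2062]
 [ 0.4777 -0.2301]
 [ 0.4214 -0.005 ]]  edges [0.2263 0.1081 0.2321 0.1171]
0.06 [[322.0, 214.0], [349.0, 260.0], [310.0, 268.0], [283.0, 219.0]]
0.08 [[321.0, 208.0], [348.0, 253.0], [308.0, 261.0], [282.0, 213.0]]
0.1 [[320.0, 202.0], [347.0, 246.0], [307.0, 254.0], [282.0, 208.0]]
0.12 [[319.0, 197.0], [345.0, 239.0], [306.0, 246.0], [281.0, 202.0]]
0.14 [[318.0, 191.0], [344.0, 232.0], [305.0, 239.0], [280.0, 196.0]]
pot [0.6518 0.4215] 
 [[0.6518 0.4215]]  edges [0.]
vial [0.6384 0.1392] 
 [[0.6384 0.1392]]  edges [0.]
purple [0.4886 0.4388] 
 [[0.5176 0.4748]
 [0.5311 0.4251]
 [0.4599 0.402 ]
 [0.4459 0.4535]]  edges [0.0514 0.0748 0.0534 0.0748]
longc [0.6564 0.2725] 
 [[0.6887 0.3554]
 [0.6666 0.1854]
 [0.6247 0.1901]
 [0.6458 0.3591]]  edges [0.1714 0.0421 0.1704 0.0431]
```

Run:
```python
from h import *
from scipy.spatial.transform import Rotation as Ro
s=state();R=Ro.from_rotvec(s["ee_rot"]).as_matrix();print(R, s["ee_pos"])
x=R[:,0];print("yaw x",np.arctan2(x[1],x[0]))
```

```text
[[ 0.3162 -0.9487 -0.0003]
 [-0.9487 -0.3162  0.0011]
 [-0.0012 -0.     -1.    ]] [ 0.1976 -0.5925  0.2221]
yaw x -1.2490437933332303
```

Call:
step_arm --pt "0 -48 -3 0 0 -0.08 0" --pt "0 -48 -3 0 0 -0.08 0" --pt "0 -48 -3 0 0 -0.08 0" --pt "0 -48 -3 0 0 -0.08 0" --pt "0 -48 -3 0 0 -0.08 0" --pt "0 -48 -3 0 0 -0.08 0" --pt "0 -48 -3 0 0 -0.08 0" --pt "0 -48 -3 0 0 -0.08 0" --pt "0 -48 -3 0 0 -0.08 0" --pt "0 -48 -3 0 0 -0.08 0"

```text
time: 1.15
ee_pos: [0.566, -0.2891, 0.2495]
ee_rot: [-3.068, 0.668, 0.005]
wrist_force: [0.4, 0.5, -0.4]
gripper_width: 0.0875
```

Call:
step_arm --pt "-18 -44 0 0 0 -0.0525 60" --pt "-18 -44 0 0 0 -0.0525 110" --pt "-18 -44 0 0 0 -0.0525 140" --pt "-18 -44 0 0 0 -0.0525 140" --pt "-18 -44 0 0 0 -0.0525 140" --pt "-16 -44 0 0 0 -0.0525 140" --pt "-14 -44 0 0 0 -0.0525 140" --pt "-14 -44 0 0 0 -0.0525 140" --pt "-14 -44 0 0 0 -0.0525 140" --pt "-14 -44 0 0 0 -0.0525 140"

```text
time: 2.15
ee_pos: [0.4861, 0.1887, 0.2494]
ee_rot: [-3.133, -0.189, 0.002]
wrist_force: [0.7, -0.2, 0.7]
gripper_width: 0.0396
```

```bash
cat >> h.py <<'E'
from scipy.spatial.transform import Rotation as Ro
def delta(xy=None,z=None,yaw=None):
    s=state();R=Ro.from_rotvec(s["ee_rot"]).as_matrix();p=s["ee_pos"]
    t=np.array([*(xy if xy is not None else p[:2]), z if z is not None else p[2]])
    print("pos",p,"w",s["gripper_width"],"F",s["wrist_force"],"t",s["time"]);
    y=np.arctan2(R[1,0],R[0,0]);print("shift mm",R.T@(t-p)*1000,"yaw",y)
    if yaw is not None:
        Rt=Ro.from_euler("z",yaw)*Ro.from_matrix(np.array([[1,0,0],[0,-1,0],[0,0,-1.]]))
        print("turn",(Ro.from_matrix(R).inv()*Rt).as_rotvec())
E
python3 - <<'E'
from h import *
delta((.470,.338),.15,.096)
E
```

```text
pos [0.4861 0.1887 0.2494] w 0.03959690596686574 F [ 0.7262 -0.1655  0.6652] t 2.15
shift mm [   2.038  -149.8713   99.8269] yaw 0.12029028377401393
turn [-0.0031  0.0011  0.0243]
```

Call:
step_arm --pt "1 -40 0 0 0 0.024 185" --pt "0 -40 0 0 0 0 185" --pt "0 -40 0 0 0 0 185" --pt "0 -25 0 0 0 0 185" --pt "0 0 0 0 0 0 185"

```text
time: 2.65
ee_pos: [0.4668, 0.3434, 0.2492]
ee_rot: [-3.134, -0.162, 0.004]
wrist_force: [-0.5, -0.4, -0.0]
gripper_width: 0.0239
```

Run:
```python
from h import *
delta((.470,.338),.058,.096)
m=camera_model("wrist");im=snapshot("wrist"); cv2.imwrite("pics/w1.png",im[:,:,::-1]); np.savez("w1.npz",**m)
```

```text
pos [0.4668 0.3434 0.2492] w 0.02393897367937725 F [-0.5318 -0.3624 -0.0406] t 2.65
shift mm [  3.0426   6.3854 191.1877] yaw 0.10355974793271393
turn [-0.0035  0.0024  0.0076]
```

View pics/w1.png

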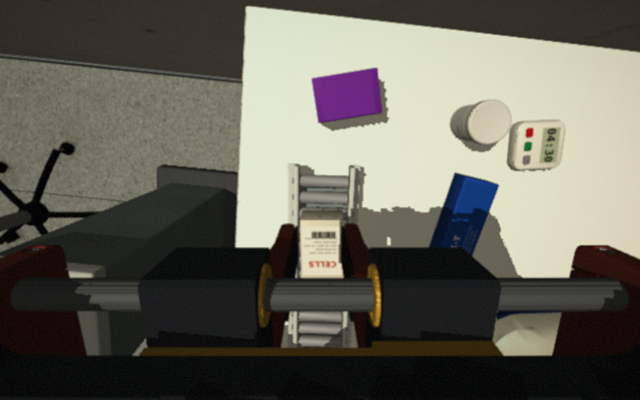

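Run:
```python
import cv2
a=cv2.imread("pics/w1.png")
cv2.imwrite("pics/w1c.png",cv2.resize(a[150:290,260:400],None,fx=4,fy=4,interpolation=cv2.INTER_CUBIC))
```

```text
(no output)
```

View pics/w1c.png

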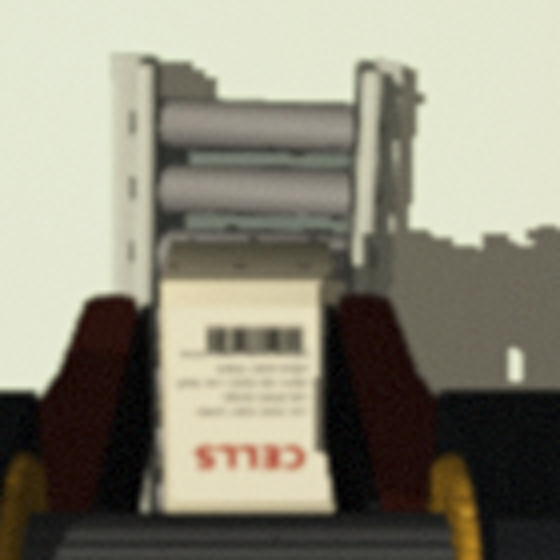

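The crop confirms the off-white "CELLS" carton on the rollers. Its rear top edge runs from (300,219) to (340,219). The rail ends are at about (298,165) and (353,166).

Run:
```python
from h import *
m=dict(np.load("w1.npz"))
A=lambda p:np.array(p)/4+[260-.375,150-.375]
print("rear top",onz(m,A([(160,278),(320,278)]),.082), "len" )
print("rear bottom",onz(m,A([(165,240),(335,240)]),.040))
print("rails",onz(m,A([(155,60),(155,290),(360,62),(352,250)]),.046))
```

```text
rear top [[0.4499 0.301  0.082 ]
 [0.4944 0.3058 0.082 ]] len
rear bottom [[0.4489 0.3001 0.04  ]
 [0.5018 0.3057 0.04  ]]
rails [[0.4411 0.3569 0.046 ]
 [0.4474 0.2854 0.046 ]
 [0.5018 0.3627 0.046 ]
 [0.5068 0.3047 0.046 ]]
```

Call:
step_arm --pt "4 0 40 -0.003 0.002 0.007 185" --pt "0 0 40 0 0 0 185" --pt "0 0 40 0 0 0 185" --pt "0 0 40 0 0 0 185" --pt "0 0 25 0 0 0 185" --pt "0 0 0 0 0 0 185"

```text
time: 3.3
ee_pos: [0.4735, 0.3361, 0.0602]
ee_rot: [3.138, 0.144, 0.004]
wrist_force: [0.7, -0.1, -0.1]
gripper_width: 0.0242
```

Run:
```python
from h import *
delta((.470,.338),.060,.096)
im=snapshot("wrist"); cv2.imwrite("pics/w2.png",im[:,:,::-1]);im=snapshot("side"); cv2.imwrite("pics/s2.png",cv2.resize(im[145:265,265:385,::-1],None,fx=5,fy=5))
```

```text
pos [0.4735 0.3361 0.0602] w 0.024212521311019454 F [ 0.6953 -0.1218 -0.0672] t 3.3
shift mm [-3.3291 -2.1664  0.1874] yaw 0.09200808528069691
turn [ 0.0005 -0.0025 -0.004 ]
```

View pics/s2.png

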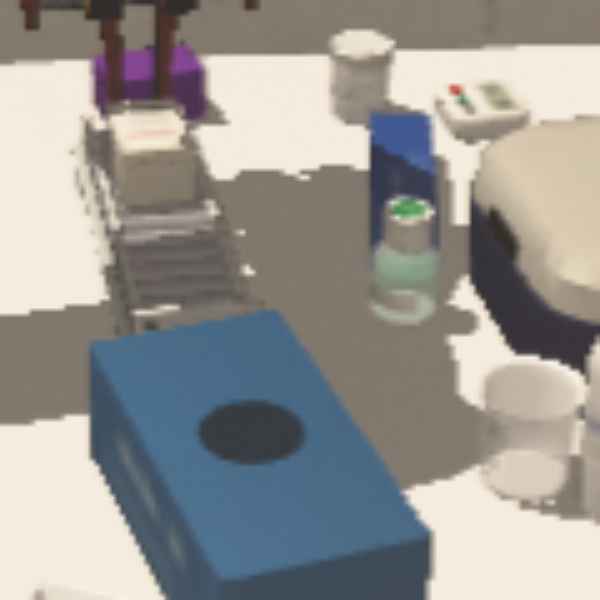

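Call:
step_arm --pt "0 8 0 0 0 0 185" --pt "0 6 0 0 0 0 185" --pt "0 5 0 0 0 0 185" --pt "0 5 0 0 0 0 185" --pt "0 6 0 0 0 0 185" --pt "0 7 0 0 0 0 185" --pt "0 8 0 0 0 0 185" --pt "0 8 0 0 0 0 185" --pt "0 8 0 0 0 0 185" --pt "0 8 0 0 0 0 185"

```text
time: 4.4
ee_pos: [0.4861, 0.265, 0.0701]
ee_rot: [-3.13, -0.144, -0.026]
wrist_force: [0.1, -0.5, 0.9]
gripper_width: 0.0241
```

Call:
step_arm --pt "0 8 0 0 0 0 185" --pt "0 8 0 0 0 0 185" --pt "0 8 0 0 0 0 185" --pt "0 8 0 0 0 0 185" --pt "0 8 0 0 0 0 185" --pt "0 8 0 0 0 0 185" --pt "0 8 0 0 0 0 185" --pt "0 8 0 0 0 0 185" --pt "0 7 0 0 0 0 185" --pt "0 5 0 0 0 0 185"

```text
time: 5.4
ee_pos: [0.4935, 0.1818, 0.0693]
ee_rot: [-3.13, -0.143, -0.026]
wrist_force: [-0.6, 0.1, 1.3]
gripper_width: 0.0241
```

Run:
```python
from h import *
delta((.491,.157),.060,.096)
im=snapshot("side"); cv2.imwrite("pics/s3.png",cv2.resize(im[145:265,265:385,::-1],None,fx=5,fy=5))
im=snapshot("top"); cv2.imwrite("pics/t3.png",cv2.resize(im[160:260,170:330,::-1],None,fx=5,fy=5,interpolation=cv2.INTER_CUBIC))
```

```text
pos [0.4935 0.1818 0.0693] w 0.024064425356261816 F [-0.6166  0.1398  1.2576] t 5.4
shift mm [-4.8953 24.5648  9.0757] yaw 0.0913185031318295
turn [-0.0069 -0.0167 -0.0046]
```

View pics/s3.png

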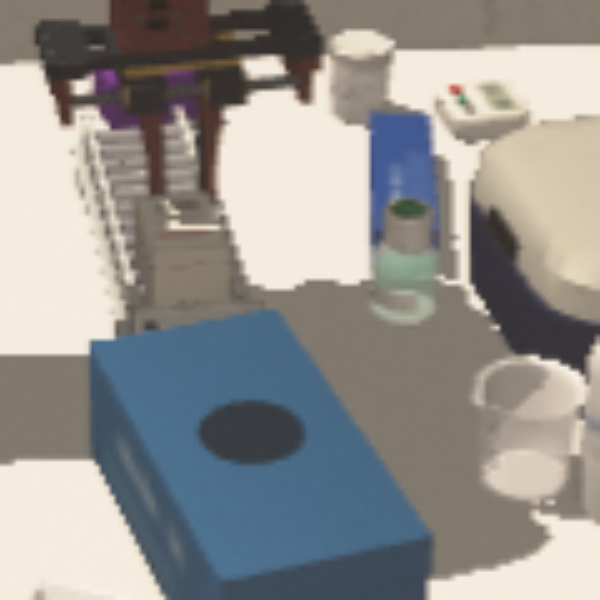

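View pics/t3.png

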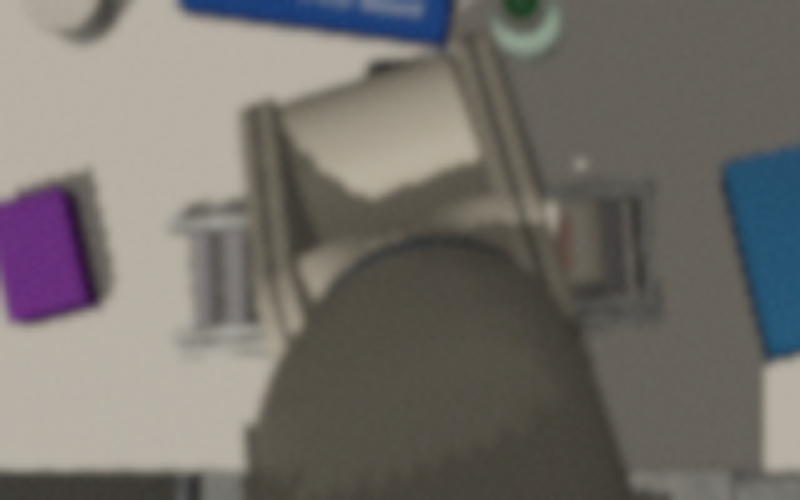

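Call:
step_arm --pt "-2 -4 3 -0.006 -0.016 -0.004 185" --pt "-2 0 4 0 0 0 185" --pt "0 0 2 0 0 0 185" --pt "0 0 0 0 0 0 185"

```text
time: 5.9
ee_pos: [0.4889, 0.1865, 0.0594]
ee_rot: [-3.138, -0.151, 0.001]
wrist_force: [0.6, -0.4, -0.5]
gripper_width: 0.0243
```

Run:
```python
from h import *
delta((.491,.157),.060,.096)
```

```text
pos [0.4889 0.1865 0.0594] w 0.02425037747618061 F [ 0.6052 -0.3682 -0.4755] t 5.9
shift mm [-0.7357 29.6036 -0.595 ] yaw 0.09591565809022154
turn [-0.0005  0.0006 -0.0001]
```

Call:
step_arm --pt "0 5 0 0 0 0 185" --pt "0 5 0 0 0 0 185" --pt "0 5 0 0 0 0 185" --pt "0 4 0 0 0 0 185"

```text
time: 6.3
ee_pos: [0.4906, 0.1667, 0.0592]
ee_rot: [-3.137, -0.153, 0.001]
wrist_force: [0.0, -0.2, -1.0]
gripper_width: 0.0242
```

Call:
step_arm --pt "0 4 0 0 0 0 185" --pt "0 3 0 0 0 0 185" --pt "0 2 0 0 0 0 185"

```text
time: 6.6
ee_pos: [0.4926, 0.1599, 0.0603]
ee_rot: [-3.131, -0.142, -0.003]
wrist_force: [-7.2, 21.5, 4.7]
gripper_width: 0.0242
```

Run:
```python
from h import *
delta((.491,.157),.060,.096)
im=snapshot("side"); cv2.imwrite("pics/s4.png",cv2.resize(im[165:225,275:335,::-1],None,fx=10,fy=10,interpolation=cv2.INTER_CUBIC))
im=snapshot("top"); cv2.imwrite("pics/t4.png",cv2.resize(im[180:250,250:330,::-1],None,fx=8,fy=8,interpolation=cv2.INTER_CUBIC))
```

```text
pos [0.4926 0.1599 0.0603] w 0.024174294059026262 F [-7.1513 21.4903  4.7083] t 6.6
shift mm [-1.8793  2.7543  0.3024] yaw 0.0907962810207458
turn [-0.0068 -0.0021 -0.0052]
```

View pics/s4.png

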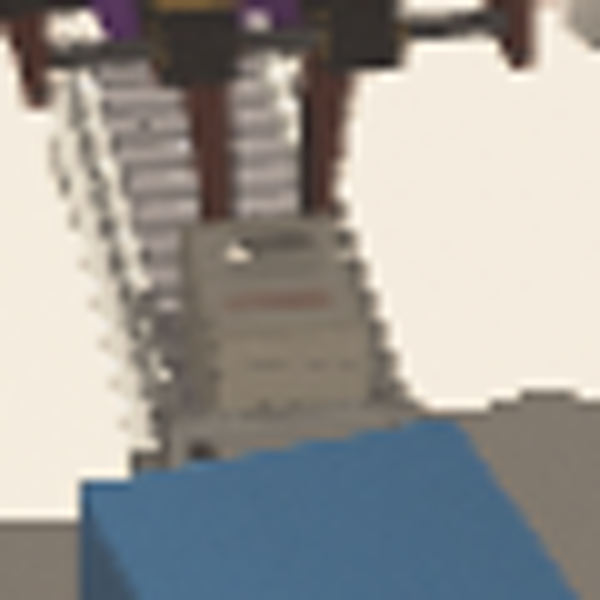

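View pics/t4.png

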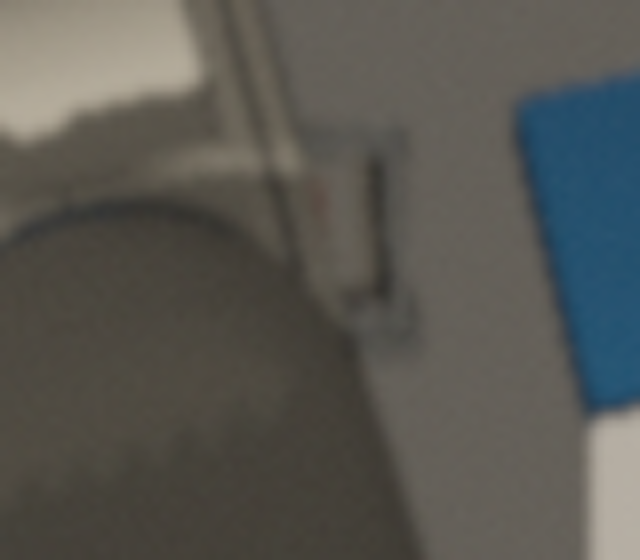

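Call:
step_arm --pt "-1 -2 0 0 0 0 185" --pt "-1 -4 0 -0.006 -0.002 -0.005 185" --pt "0 -10 0 0 0 0 185" --pt "0 -15 -10 0 0 0 150" --pt "0 0 -40 0 0 0 100" --pt "0 0 -45 0 0 0 58" --pt "0 45 -45 0 0 0 58" --pt "0 45 -30 0 0 0 58" --pt "0 45 0 0 0 0 58" --pt "0 30 0 0 0 0 58"

```text
time: 7.7
ee_pos: [0.5042, 0.0444, 0.2303]
ee_rot: [3.135, 0.168, 0.008]
wrist_force: [-0.4, 0.4, 0.1]
gripper_width: 0.068
```

Run:
```python
from h import *
delta((.491,.157),.060,.096)
m=camera_model("wrist");im=snapshot("wrist"); cv2.imwrite("pics/w5.png",im[:,:,::-1]); np.savez("w5.npz",**m)
im=snapshot("side"); cv2.imwrite("pics/s5.png",cv2.resize(im[165:225,275:335,::-1],None,fx=10,fy=10,interpolation=cv2.INTER_CUBIC))
```

```text
pos [0.5042 0.0444 0.2303] w 0.06796294296152283 F [-0.3919  0.4133  0.071 ] t 7.7
shift mm [  -1.9134 -113.7033  170.0463] yaw 0.10714433539636613
turn [ 0.002  -0.0049  0.0111]
```

View pics/w5.png

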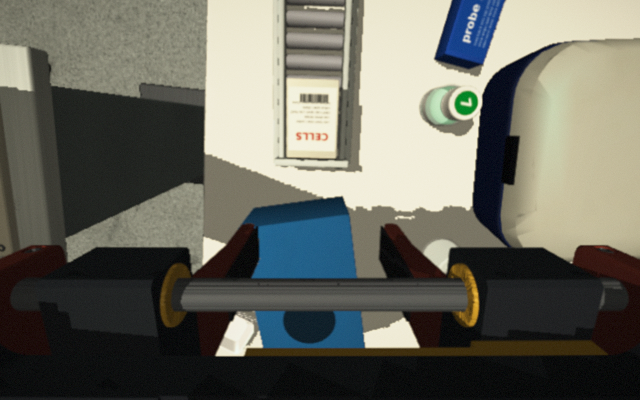

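View pics/s5.png

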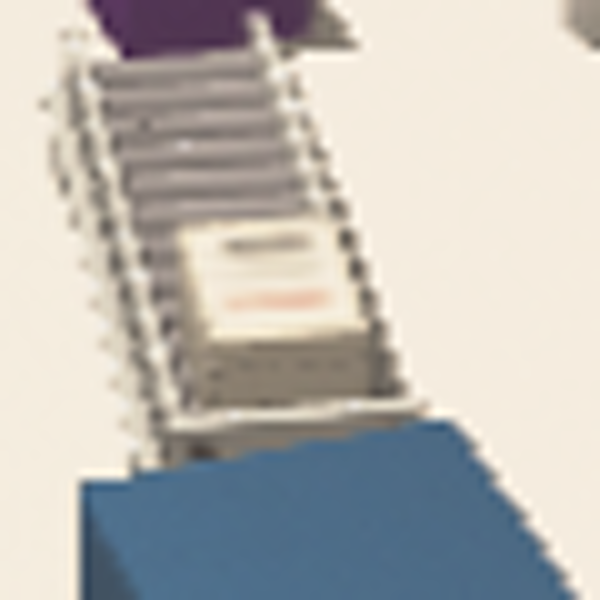

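Run:
```python
import cv2
a=cv2.imread("pics/w5.png")
cv2.imwrite("pics/w5c.png",cv2.resize(a[65:180,260:370],None,fx=5,fy=5,interpolation=cv2.INTER_CUBIC))
```

```text
(no output)
```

View pics/w5c.png

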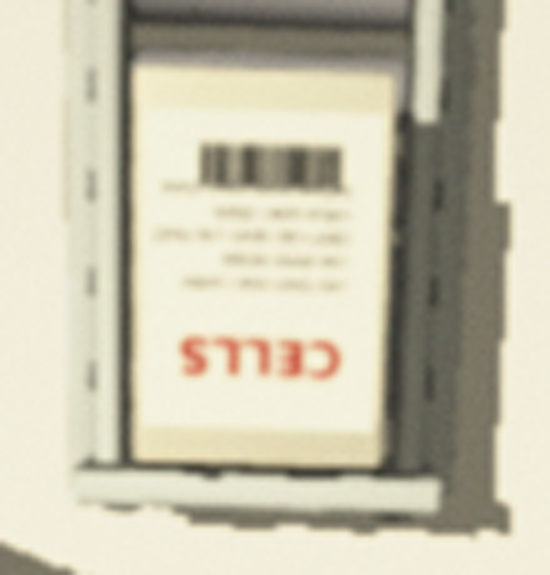

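Run:
```python
from h import *
m=dict(np.load("w5.npz"))
A=lambda p:np.array(p)/5+[260-.4,65-.4]
P=onz(m,A([(132,65),(396,70),(385,467),(132,462)]),.082);print(P,P.mean(0),np.linalg.norm(P-np.roll(P,-1,0),axis=1))
print("yaw", np.arctan2(*(P[2]-P[1])[:2]),np.arctan2(*(P[3]-P[0])[:2]))
Q=onz(m,A([(75,465),(440,480),(440,508),(75,500)]),.060);print("plate",Q)
d=np.array([.096,-.9954]);q=Q[:2].mean(0)[:2];print("along: carton front->plate inner", (q-P[2:].mean(0)[:2])@d, "rear", (q-P[:2].mean(0)[:2])@d)
print("rail in", onz(m,A([(127,20),(127,440),(415,20),(415,120)]),.046))
```

```text
[[0.4633 0.1457 0.082 ]
 [0.5131 0.1502 0.082 ]
 [0.5201 0.0755 0.082 ]
 [0.4695 0.071  0.082 ]] [0.4915 0.1106 0.082 ] [0.05   0.0751 0.0508 0.0749]
yaw 3.047147290589567 3.0588350084365867
plate [[0.4554 0.0664 0.06  ]
 [0.5339 0.0716 0.06  ]
 [0.5347 0.0656 0.06  ]
 [0.456  0.0588 0.06  ]]
along: carton front->plate inner 0.004237362623923529 rear 0.07925138722906
rail in [[0.4576 0.1587 0.046 ]
 [0.4648 0.0714 0.046 ]
 [0.5177 0.1652 0.046 ]
 [0.5202 0.1455 0.046 ]]
```

The carton sits squarely against the stop at the front: the 21 N reaction came there, and only the thickness of the rubber pad shows between them. Next I grasp at (0.4915, 0.1106).

Run:
```python
from h import *
delta((.4915,.1106),.0515,.090)
```

```text
pos [0.5046 0.0436 0.23  ] w 0.06767798768314676 F [ 0.4836 -0.2992 -0.5624] t 7.8
shift mm [ -6.9489 -68.3792 178.2787] yaw 0.10390527213079402
turn [ 0.0023 -0.0048  0.0139]
```

Call:
step_arm --pt "-4 -35 20 0.002 -0.005 0.013 58" --pt "-3 -33 20 0 0 0 58" --pt "0 0 40 0 0 0 58" --pt "0 0 0 0 0 0 58"

```text
time: 8.2
ee_pos: [0.4924, 0.1164, 0.151]
ee_rot: [-3.138, -0.137, -0.008]
wrist_force: [-1.1, -1.2, -0.5]
gripper_width: 0.0677
```

Run:
```python
from h import *
delta((.4915,.1106),.0515,.090)
```

```text
pos [0.4924 0.1164 0.151 ] w 0.06765280521101748 F [-1.1385 -1.1524 -0.4985] t 8.2
shift mm [-1.9435  5.7583 99.4918] yaw 0.0869685158446129
turn [-0.0008 -0.0051 -0.003 ]
```

Call:
step_arm --pt "-2 5 30 -0.001 -0.005 -0.003 58" --pt "0 0 30 0 0 0 58" --pt "0 0 25 0 0 0 58" --pt "0 0 0 0 0 0 58"

```text
time: 8.6
ee_pos: [0.4944, 0.1159, 0.0692]
ee_rot: [-3.137, -0.146, -0.008]
wrist_force: [-0.7, -0.8, 0.4]
gripper_width: 0.0679
```

Run:
```python
from h import *
delta((.4915,.1106),.0515,.090)
```

```text
pos [0.4944 0.1159 0.0692] w 0.06793775732474178 F [-0.6611 -0.8135  0.3643] t 8.6
shift mm [-3.4222  4.9829 17.6475] yaw 0.09277145128151892
turn [-0.0008 -0.0049  0.0028]
```

Call:
step_arm --pt "-3 5 9 -0.001 -0.004 0.002 58" --pt "0 0 8 0 0 0 58" --pt "0 0 0 0 0 0 58" --pt "0 0 0 0 0 0 58"

```text
time: 9.0
ee_pos: [0.495, 0.1116, 0.056]
ee_rot: [-3.138, -0.142, -0.01]
wrist_force: [-0.2, 0.8, 0.2]
gripper_width: 0.0681
```

Run:
```python
from h import *
delta((.4915,.1106),.0515,.090)
im=snapshot("side"); cv2.imwrite("pics/s6.png",cv2.resize(im[145:225,265:345,::-1],None,fx=7,fy=7,interpolation=cv2.INTER_CUBIC))
```

```text
pos [0.495  0.1116 0.056 ] w 0.0680976607588275 F [-0.2054  0.7901  0.1752] t 9.0
shift mm [-3.6316  0.681   4.4401] yaw 0.09071131114059773
turn [-0.0005 -0.0067  0.0007]
```

View pics/s6.png

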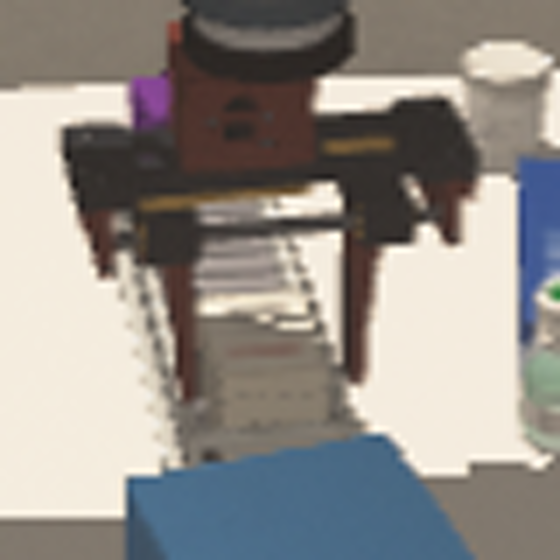

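Call:
step_arm --pt "-4 0 4 0 -0.007 0 58" --pt "-1 0 1 0 -0.002 0 58"

```text
time: 9.25
ee_pos: [0.4906, 0.1112, 0.0517]
ee_rot: [-3.138, -0.142, 0.001]
wrist_force: [-0.4, 0.5, -1.2]
gripper_width: 0.0677
```

Run:
```python
from h import *
delta((.4915,.1106),.0515,.090)
```

```text
pos [0.4906 0.1112 0.0517] w 0.06768748628641762 F [-0.3882  0.4502 -1.2014] t 9.25
shift mm [0.8871 0.7221 0.2231] yaw 0.09044247407577069
turn [-0.0007  0.0009  0.0004]
```

Call:
step_arm --pt "0 0 0 0 0 0 120" --pt "0 0 0 0 0 0 130" --pt "0 0 0 0 0 0 130" --pt "0 0 0 0 0 0 130" --newtons 12

```text
time: 9.65
ee_pos: [0.4904, 0.1112, 0.0517]
ee_rot: [-3.138, -0.142, 0.002]
wrist_force: [-0.0, 0.8, -0.4]
gripper_width: 0.0502
```

Run:
```python
from h import *
delta((.4915,.1106),.0515,.090)
```

```text
pos [0.4904 0.1112 0.0517] w 0.050238752024521806 F [-0.0343  0.7654 -0.4064] t 9.65
shift mm [1.0447 0.7462 0.2268] yaw 0.09031296756085591
turn [-0.0008  0.0012  0.0003]
```

Gripped at 50.2 mm. A small nudge towards the stop will confirm contact.

Call:
step_arm --pt "0 1 0 0 0 0 130" --pt "0 1 0 0 0 0 130"

```text
time: 9.85
ee_pos: [0.4906, 0.111, 0.052]
ee_rot: [-3.135, -0.138, 0.002]
wrist_force: [-1.9, 9.8, -0.3]
gripper_width: 0.0501
```

Call:
step_arm --pt "0 0 -5 0 0 0 130" --pt "0 0 -15 0 0 0 130" --pt "0 0 -25 0 0 0 130" --pt "0 0 -35 0 0 0 130" --pt "0 0 -35 0 0 0 130" --pt "0 0 -35 0 0 0 130" --pt "0 0 -10 0 0 0 130" --pt "0 0 0 0 0 0 130"

```text
time: 10.65
ee_pos: [0.4891, 0.1094, 0.2168]
ee_rot: [-3.137, -0.139, 0.009]
wrist_force: [-0.2, -0.2, -1.4]
gripper_width: 0.0499
```

Run:
```python
from h import *
delta((.4815,-.3801),.20,-.067)
im=snapshot("side"); cv2.imwrite("pics/s7.png",cv2.resize(im[100:250,220:370,::-1],None,fx=4,fy=4,interpolation=cv2.INTER_CUBIC))
```

```text
pos [0.4891 0.1094 0.2168] w 0.04989614526253552 F [-0.2488 -0.2198 -1.3563] t 10.65
shift mm [-50.8845 486.9424  16.2574] yaw 0.0887568060757741
turn [-0.0013  0.0056  0.1558]
```

View pics/s7.png

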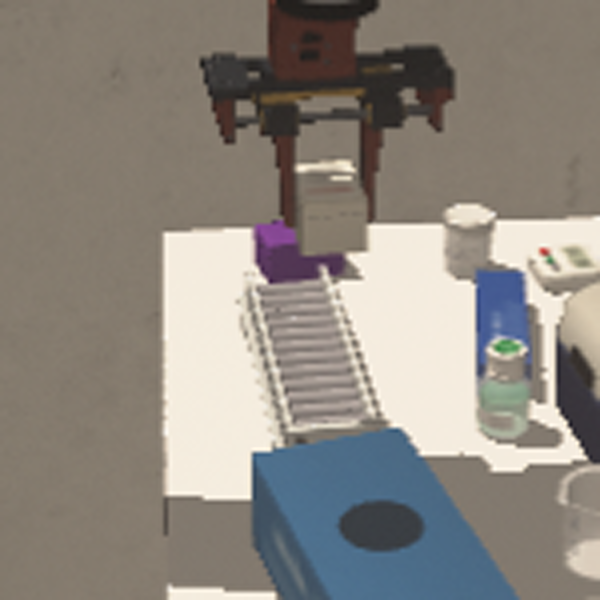

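Call:
step_arm --pt "-1 20 0 0 0 0.015 130" --pt "-1 35 0 0 0 0.016 130" --pt "-1 45 0 0 0 0.016 130" --pt "-1 45 0 0 0 0.016 130" --pt "-1 45 0 0 0 0.016 130" --pt "-1 45 0 0 0 0.016 130" --pt "-1 45 0 0 0 0.016 130" --pt "-1 45 0 0 0 0.016 130" --pt "-1 35 0 0 0 0.016 130" --pt "-1 25 0 0 0 0.012 130"

```text
time: 11.7
ee_pos: [0.4749, -0.285, 0.1934]
ee_rot: [-3.132, 0.101, 0.057]
wrist_force: [-0.3, 1.1, -0.6]
gripper_width: 0.05
```

Run:
```python
from h import *
delta((.4815,-.3801),.15,-.067)
m=camera_model("wrist");im=snapshot("wrist"); cv2.imwrite("pics/w8.png",im[:,:,::-1]); np.savez("w8.npz",**m)
```

```text
pos [ 0.4749 -0.285   0.1934] w 0.049973864077779206 F [-0.2503  1.1492 -0.5639] t 11.7
shift mm [14.3557 94.7321 42.2354] yaw -0.06460426638102218
turn [-0.0066  0.0367  0.0023]
```

View pics/w8.png

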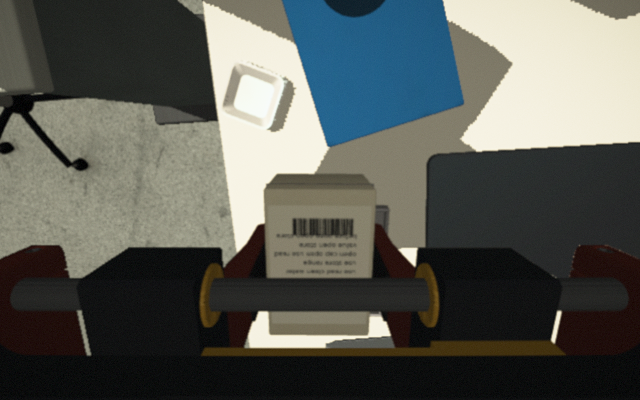

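The carton is held level at about (320,250), and the white boats at (257,95) are untouched. I'll correct the tilt and move over the tray.

Call:
step_arm --pt "5 30 0 -0.006 0.03 0.002 130" --pt "5 30 0 0 0.005 0 130" --pt "3 25 10 0 0 0 130" --pt "0 8 10 0 0 0 130" --pt "0 0 0 0 0 0 130"

```text
time: 12.25
ee_pos: [0.4757, -0.3822, 0.1596]
ee_rot: [-3.131, 0.111, 0.023]
wrist_force: [-0.1, 0.8, -1.6]
gripper_width: 0.0501
```

Run:
```python
from h import *
delta((.4815,-.3801),.018,-.067)
im=snapshot("side"); cv2.imwrite("pics/s9.png",cv2.resize(im[180:380,200:440,::-1],None,fx=3,fy=3,interpolation=cv2.INTER_CUBIC))
im=snapshot("top"); cv2.imwrite("pics/t9.png",cv2.resize(im[150:270,350:550,::-1],None,fx=4,fy=4,interpolation=cv2.INTER_CUBIC))
```

```text
pos [ 0.4757 -0.3822  0.1596] w 0.05008044793418893 F [-0.1209  0.7765 -1.6443] t 12.25
shift mm [  7.7507  -1.3244 141.5178] yaw -0.07094496096887193
turn [-0.0085  0.0147 -0.004 ]
```

View pics/s9.png

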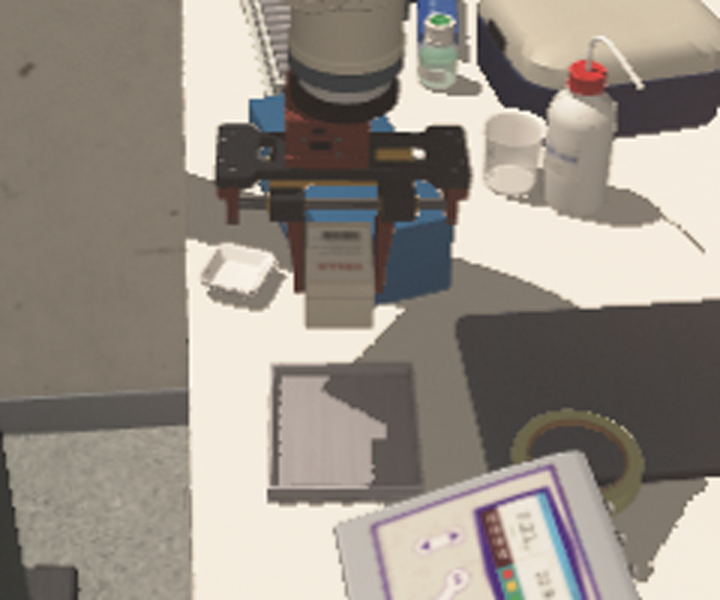

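View pics/t9.png

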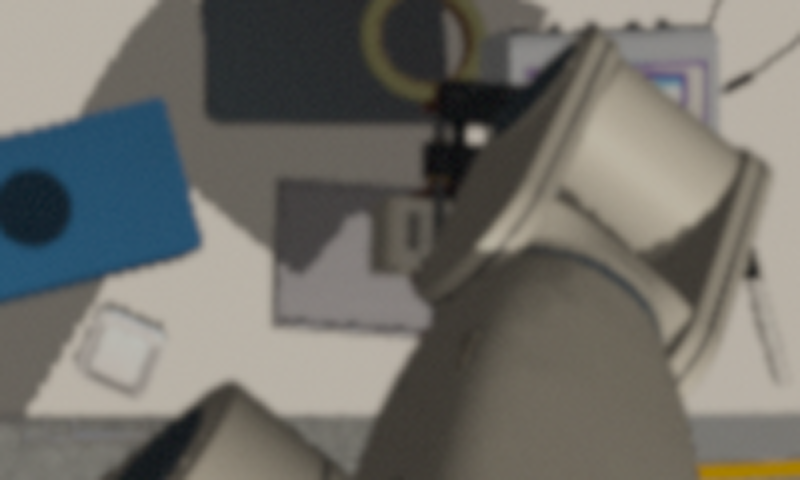

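Run:
```python
from h import *
P=onz(camera_model("side"),np.array([(272,367),(411,362),(423,487),(268,489)])/3+[200-.33,180-.33],.016);print(P,P.mean(0))
```

```text
[[ 0.4274 -0.3162  0.016 ]
 [ 0.5443 -0.3204  0.016 ]
 [ 0.5345 -0.4588  0.016 ]
 [ 0.4163 -0.4501  0.016 ]] [ 0.4806 -0.3864  0.016 ]
```

Call:
step_arm --pt "4 0 25 -0.007 0.014 -0.004 130" --pt "4 0 30 0 0 0 130" --pt "0 0 30 0 0 0 130" --pt "0 0 20 0 0 0 130" --pt "0 0 8 0 0 0 130"

```text
time: 12.85
ee_pos: [0.4878, -0.3767, 0.0486]
ee_rot: [3.138, -0.094, 0.009]
wrist_force: [-0.1, -0.7, -1.4]
gripper_width: 0.0496
```

Run:
```python
from h import *
delta((.4815,-.3801),.018,-.067)
```

```text
pos [ 0.4878 -0.3767  0.0486] w 0.049610837768162275 F [-0.0663 -0.7418 -1.3798] t 12.85
shift mm [-6.2639  3.7499 30.5885] yaw -0.059991998480605414
turn [ 0.0019 -0.006   0.007 ]
```

Call:
step_arm --pt "-5 6 10 0.002 -0.006 0.007 130" --pt "0 0 8 0 0 0 130" --pt "0 0 3 0 0 0 130"

```text
time: 13.15
ee_pos: [0.4831, -0.3814, 0.0276]
ee_rot: [3.14, -0.103, 0.0]
wrist_force: [-0.6, -0.3, -0.7]
gripper_width: 0.0499
```

Run:
```python
from h import *
delta((.4815,-.383),.016,-.067)
```

```text
pos [ 0.4831 -0.3814  0.0276] w 0.049932033013002856 F [-0.6499 -0.2994 -0.6664] t 13.15
shift mm [-1.4856  1.7045 11.5679] yaw -0.06547388947024786
turn [ 0.0002 -0.0003  0.0015]
```

Call:
step_arm --pt "-1 1 4 0 0 0 130" --pt "0 0 3 0 0 0 130" --pt "0 0 2 0 0 0 130"

```text
time: 13.45
ee_pos: [0.4828, -0.3833, 0.0194]
ee_rot: [3.138, -0.103, 0.004]
wrist_force: [-0.5, -0.2, -1.4]
gripper_width: 0.0499
```

Call:
step_arm --pt "0 0 1 0 0 0 130"

```text
time: 13.55
ee_pos: [0.4829, -0.3835, 0.0185]
ee_rot: [3.138, -0.104, 0.004]
wrist_force: [0.3, -1.1, -1.8]
gripper_width: 0.0502
```

Run:
```python
from h import *
delta((.4815,-.383),.016,-.067)
```

```text
pos [ 0.4829 -0.3835  0.0185] w 0.05015504292264811 F [ 0.2532 -1.0682 -1.7831] t 13.55
shift mm [-1.4163 -0.3832  2.4832] yaw -0.06600447371917284
turn [ 0.002  -0.0028  0.001 ]
```

Call:
step_arm --pt "0 0 1 0.002 -0.003 0 130" --pt "0 0 1 0 0 0 130"

```text
time: 13.75
ee_pos: [0.4831, -0.3837, 0.0167]
ee_rot: [3.14, -0.104, 0.0]
wrist_force: [0.4, 0.2, -0.5]
gripper_width: 0.0498
```

Call:
step_arm --pt "0 0 1 0 0 0 130"

```text
time: 13.85
ee_pos: [0.4832, -0.3837, 0.0158]
ee_rot: [3.14, -0.104, 0.001]
wrist_force: [0.7, 2.2, 4.0]
gripper_width: 0.0501
```

Contact with the tray floor reads +4 N, at the expected height. I'll open part-way to stay inside the walls.

Call:
step_arm --pt "0 0 0 0 0 0 95" --pt "0 0 0 0 0 0 75" --pt "0 0 0 0 0 0 68" --pt "0 0 0 0 0 0 68"

```text
time: 14.25
ee_pos: [0.4836, -0.384, 0.0162]
ee_rot: [3.139, -0.104, 0.002]
wrist_force: [-0.2, -0.1, 1.6]
gripper_width: 0.0642
```

Run:
```python
from h import *
delta((.4815,-.383),.2,-.067)
```

```text
pos [ 0.4836 -0.384   0.0162] w 0.06422788721027553 F [-0.2156 -0.1404  1.5529] t 14.25
shift mm [  -1.932    -0.7024 -183.8371] yaw -0.06603278829776049
turn [ 0.0008 -0.0011  0.001 ]
```

Call:
step_arm --pt "-1 0 -5 0 0 0 68" --pt "0 0 -10 0 0 0 68" --pt "0 0 -20 0 0 0 68" --pt "0 0 -35 0 0 0 68" --pt "0 0 -40 0 0 0 68" --pt "0 0 -40 0 0 0 68" --pt "0 0 -40 0 0 0 68" --pt "0 0 -40 0 0 0 68" --pt "0 0 0 0 0 0 68"

```text
time: 15.15
ee_pos: [0.4816, -0.3834, 0.2606]
ee_rot: [3.138, -0.104, 0.003]
wrist_force: [-0.0, 0.1, 0.8]
gripper_width: 0.0645
```

Call:
step_arm --pt "0 -45 0 0 0 0 68" --pt "0 -45 0 0 0 0 68" --pt "0 -45 0 0 0 0 68" --pt "0 -45 0 0 0 0 68" --pt "0 -30 0 0 0 0 68" --pt "0 0 0 0 0 0 68"

```text
time: 15.75
ee_pos: [0.4945, -0.1683, 0.2631]
ee_rot: [3.135, -0.111, 0.012]
wrist_force: [-0.5, -0.1, -0.1]
gripper_width: 0.0644
```

Run:
```python
from h import *
delta()
im=snapshot("side"); cv2.imwrite("pics/s10.png",cv2.resize(im[140:380,250:450,::-1],None,fx=2.5,fy=2.5,interpolation=cv2.INTER_CUBIC))
im=snapshot("top"); cv2.imwrite("pics/t10.png",cv2.resize(im[120:270,150:500,::-1],None,fx=2.2,fy=2.2,interpolation=cv2.INTER_CUBIC))
```

```text
pos [ 0.4945 -0.1683  0.2631] w 0.06439323607361573 F [-0.5324 -0.0582 -0.0606] t 15.75
shift mm [0. 0. 0.] yaw -0.070487317361368
```

View pics/s10.png

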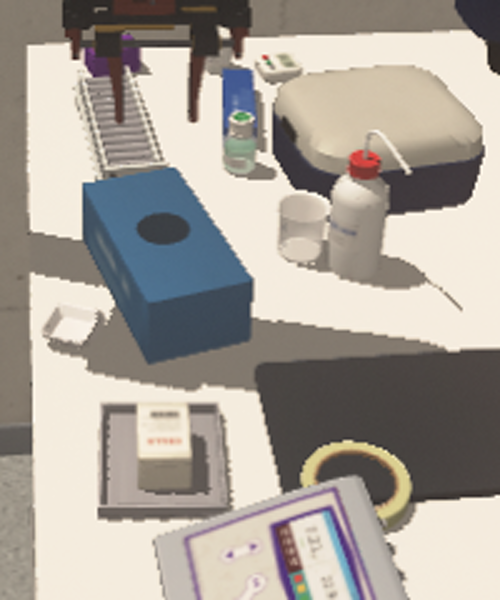

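View pics/t10.png

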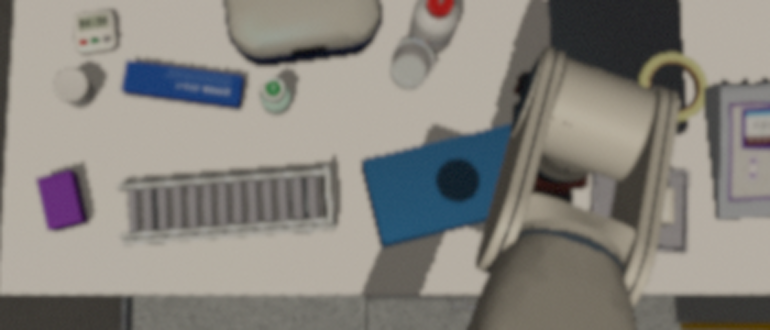

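The carton stands flat and upright in the middle of the tray, at about (315,320) in the side image. The bystanders haven't moved and the robot touches nothing, so I'm handing in.

Run:
```python
from rig import *
print(close_job())
```

```text
the job is handed in; nothing more can be done
None
```

The carton is in the tray and the job is handed in at about 16 s of the 61 s allowed.

**Rolling:** I pushed the carton along the rollers with two part-closed fingers until the stop pushed back with 21 N. After gripping it across its width at 12 N, a nudge towards the stop moved it only about 0.2 mm and met 10 N, so it was resting against the stop.

**Placing:** I lifted it off, carried it over the blue box and lowered it until the tray floor pushed back with about 4 N. I then opened the fingers inside the walls and moved clear.

**Last checks:** The side picture shows the carton flat and right way up near the tray's middle. The gripper was at z = 0.26 m with no wrist force. The bystanders and the purple box look unmoved in the side and top pictures.

**What was off:**
- During the push the tool drifted up about 9 mm and tilted slightly; I corrected this before the stop. The carton still sat flat on the rollers in the side picture taken then.
- The wrist picture put the carton's front 4 mm from the stop plate. I took that as the rubber pad's thickness, and the nudge agreed.
- The top and side views disagreed by about 6 mm on the tray's centre, so I aimed midway.

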